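# Seat a round-bottomed vessel level in its support ring

## Task

Push the round-bottomed lidded vessel across the bench, over the sloped edge of the cork support ring and into it, then press its lid down until it sits in the ring upright and level. Do it gently, without tipping the vessel over, and leave the beaker, the conical flask and the small bottle alone.

Things in the scene. Friction and masses are not known exactly. Their poses are not given: they have to be found in the camera images.
- vessel: loose closed white porcelain vessel with a flat steel lid: underside a half ball of radius 46 mm, then a short upright wall; 92 mm wide (too wide to grip), 59 mm high, 0.3 to 0.52 kg. Bottom-heavy (centre of mass 20 mm up), glazed and slippery (friction about 0.25); stands upright by itself on the bench. Origin at the lowest point of the round bottom, z out through the middle of the lid
- bowl_center (a point): centre of the vessel's half ball, on its axis, 46 mm above its lowest point, 13 mm below the top of the lid. Pushed at this height the vessel slides and leans forward; getting over the ring's bead takes 5 to 20 N, then it drops into the ring, left leaning some 30 to 50 degrees away from the pusher
- lid_center (a point): middle of the top of the vessel's flat lid (usable to 44 mm radius); the line from bowl_center to here is the vessel's axis. In the ring, 5 to 15 N near the lid's high edge turns the vessel about ring_seat; follow the edge down and outward along its arc, as a straight press on a steep lid can jam
- support_ring: cork support ring fixed to the bench, 136 mm across at its foot; the outside slopes up at about 25 degrees to a round bead 16 mm high (bead circle 68 mm across, bead 8 mm thick), open in the middle. Origin at its centre on the bench, z up
- ring_seat (a point): point on the ring's axis, 48.7 mm above the bench, where bowl_center lies when the vessel sits in the ring (its bottom then 2.7 mm clear of the bench). Friction on the bead holds the seated vessel at any tilt up to 40 or 50 degrees. When it is level, the top of the lid is 61.7 mm above the bench
- beaker: small glass beaker, 46 mm wide, 54 mm high, loose, on the other side of the ring; origin at the centre of its underside
- conical_flask: conical flask, 65 mm wide, 106 mm high, loose, behind the work; origin at the centre of its underside
- small_bottle: small reagent bottle, 42 mm wide, 88 mm high, loose, behind the work; origin at the centre of its underside
Things that resemble listed ones, but are neither listed nor needed, are in the scene too. Leave any purple look-alike of the vessel alone.

How it is judged:
At the end, for the whole second after the job is handed in: The vessel sits in the support ring: bowl_center within 4 mm of the ring's axis and 45 to 52 mm above its foot, its axis within 4 degrees of vertical, at rest and released (horizontal distance between bowl_center and ring_seat below 0.004 m and z of bowl_center in the frame of support_ring between 0.045 and 0.052 m and angle between vessel's own z axis and vertical below 0.07 rad and linear speed of vessel below 0.01 m/s); the robot touches nothing.
It fails at once if the vessel is tipped over (angle between vessel's own z axis and vertical above 1.3 rad).
It fails at once if the vessel is handled with more than 60 N (contact force between the fingers and vessel above 60 N).
It fails at once if a bystander is moved (distance of any of beaker, conical_flask, small_bottle from where it was at the start of the episode above 0.02 m).
It also fails if it takes over 72 s, if anything falls off the work surface, if the arm or the gripper's body presses on something with over 40 N, if the wrist force passes 120 N, or if a joint passes its speed limit or range.

## Robot

A 6-joint arm with a two-finger parallel gripper is mounted at the origin on a cart in front of the work surface, level with it; the furniture and walls round the work are solid. World frame = base frame: x ahead of the robot, y to its left, z up, the work surface at z = 0. Lengths are in m, angles in rad, forces in N, time in s.
With the tool pointing down it reaches from about 0.275 to 1 m from the base axis. Payload 8.4 kg.
Tool frame: the origin (TCP) lies midway between the tips of the shut fingers; the grasp point (between the pads) lies 19 mm behind it (env.hold_point_z is the distance from the TCP to the grasp point, in m); z points along the fingers, y is the line along which they close (so a half turn about z gives the same grasp; the last joint's range is limited). The gripper opens to 85 mm and grips with 20 to 120 N. Pads are 22 mm wide; open, the fingers measure 114 mm over their backs; the gripper's body (76 mm by 85 mm) begins 54 mm behind the grasp point. The pads swing forward as they close: fully open they stand 13 mm farther back than shut.
Start: joints at [-1.334, 0.353, 1.633, -0, 1.155, -0.002], TCP at [0.148, -0.607, 0.231] pointing down, gripper open.
Joint ranges: [-2.63, 2.63], [-0.92, 2.1], [0.06, 2.66], [-1.3, 4.44], [0, 2.69], [-3.02, 3.02]. Speed limits (rad/s): [2.22, 2.22, 2.79, 3.14, 3.14, 3.14].

## Interface

Orientations are given as a unit quaternion [w, x, y, z].
In Python, from workcell import env gives the robot as it stands.
- The arm moves only by the tool send_rows, never from a script. Its argument "series" is a list of rows, each a list of 3 entries, a list of its own where there are three numbers: the finger opening in m, from 0 to 0.0854, then the shift along the tool's x, y, z in m, then the turn about the tool's z in degrees. In form: [[fingers, [x, y, z], roll], ...]. A call has exactly 10 rows; each row shifts and turns the commanded pose from where the row before left it, along the tool's axes as they then stand; what a row does not reach is not made up. A row lasts 1/10 s, in which the tool goes at most 50 mm and 8.59 degrees, less where a joint would pass 70% of its speed; a pose out of reach is approached as far as the arm can. A call is refused whole if a number of a shift passes 0.05 or a number of a turn 8.59, either way. A call with a gripper value outside its range is refused whole. The fingers move at their own pace and stop on an object; "grip_force" is the grip in N (left out, the last holds). Time passes only in rows, so rows that do not move let the fingers close, or fill a call up. It gives the time, the measured TCP pose, the force, the opening and the grip force at its end, in the units of the state.
- env.state(): the state, without advancing time (a new reading comes with each control period).
- env.snapshot(name): name is "scene" or "side" or "wrist"; returns (picture, depth): 480x640x3 uint8, blue, green, red; 480x640 float32, m along the optical axis (not along the pixel's ray), 0 where there is no reading.
- env.camera_model(name): a dict with "vertical_fov" (degrees; the focal length in pixels is half the picture's height over the tangent of half this angle, whatever the lens; pixels are square), "cx", "cy" (the principal point, pixels), "T" (4x4, takes a point from camera to world coordinates); the wrist camera has in their place "hand_eye" (4x4, takes a point from camera to tool coordinates, whose origin is the TCP and whose axes are the flange's). Camera axes: x right, y down, z forward; pixel columns grow to the right and rows downward; lengths in m; the calibration is good to about 2 mm. A picture is of the moment at which its call begins: read the wrist's pose just before it. camera_model takes no time and is no camera call.
- env.close_job(): hands the job in; it is judged then, once.
The state is a dict: "time": time; "joints": joint angles; "joint_velocities": joint speeds; "joint_torque": joint torques, N m; "ee_pos": TCP position; "tcp_rot": TCP orientation; "ft_force": force on the tool from outside, world axes, zero at the start; "ft_torque": the same for the moment, N m; "opening": finger opening in m; "finger_force": force on a finger pad.
Only numpy, scipy, OpenCV 4.12 (cv2) and the standard library are available. Lean on these libraries where they do the work, as an engineer would, in place of code of your own. Each camera call takes 0.05 s, during which the arm holds its last target. There are 200 camera calls.

## Working session

There is one attempt and no reset: what is moved stays moved. The work goes in short steps, Python scripts to look and compute and a tool call to move; the robot and the scene stay as the last step left them, time stands still between calls to the robot, and variables do not carry over. Pictures are saved under pics/ and viewed, at most 10 in all, crops included, and the job is handed in when it is done.

Besides the shell and the picture viewer there is one more tool, called as a command line: name --argument value ..., lists and objects as JSON in quotes. send_rows: Moves the arm, as the interface text tells. Its arguments: {"type":"object","properties":{"series":{"type":"array","items":{"type":"array"}},"grip_force":{"type":"number"}},"required":["series"]}

```bash
mkdir -p pics; cat > h.py <<'E'
import numpy as np, cv2
from workcell import env
from scipy.spatial.transform import Rotation as R
def snap(n):
    s=env.state(); im,d=env.snapshot(n); m=env.camera_model(n)
    f=240/np.tan(np.radians(m["vertical_fov"])/2)
    if n=="wrist":
        q=s["tcp_rot"]; T=np.eye(4); T[:3,:3]=R.from_quat([q[1],q[2],q[3],q[0]]).as_matrix(); T[:3,3]=s["ee_pos"]; T=T@m["hand_eye"]
    else: T=np.array(m["T"])
    return im,d,dict(f=f,cx=m["cx"],cy=m["cy"],T=T,m=m)
def cloud(d,c):
    v,u=np.mgrid[0:480,0:640]
    P=np.stack([(u-c["cx"])/c["f"]*d,(v-c["cy"])/c["f"]*d,d],-1)@c["T"][:3,:3].T+c["T"][:3,3]
    P[d<=0]=np.nan
    return P
def ray(u,v,z,c):
    r=c["T"][:3,:3]@np.array([(u-c["cx"])/c["f"],(v-c["cy"])/c["f"],1]);o=c["T"][:3,3]
    return o+r*(z-o[2])/r[2]
E
python3 - <<'E'
from h import *
print(env.state())
for n in ("scene","side"):
    im,d,c=snap(n); cv2.imwrite(f"pics/{n}0.png",im); np.savez(f"{n}0.npz",im=im,d=d,T=c["T"],f=c["f"],cx=c["cx"],cy=c["cy"]); print(n,c)
    print((d>0).mean())
E
```

```text
{'time': 0.0, 'joints': array([-1.33442441e+00,  3.53655203e-01,  1.63415125e+00,  3.86102965e-05,
        1.15520928e+00, -2.39033067e-03]), 'joint_velocities': array([-1.02157292e-03, -5.01946981e-04, -8.91102464e-04,  6.99630941e-04,
       -7.77870560e-05,  2.28952606e-03]), 'joint_torque': array([-1.32578898e-03, -6.05252910e+01, -3.42063010e+01, -1.93603682e-04,
        9.69224959e-03,  8.22156653e-05]), 'ee_pos': array([ 0.14771549, -0.60678899,  0.23054996]), 'tcp_rot': array([-7.08737431e-04,  9.92883211e-01,  1.19089975e-01, -6.55182636e-05]), 'ft_force': array([ 0.18208414, -0.05739601,  0.92975248]), 'ft_torque': array([ 0.04527396,  0.05730743, -0.02112734]), 'finger_force': 0.0, 'opening': 0.08517040874481993}
scene {'f': np.float64(618.5993511488149), 'cx': 317.0191544079873, 'cy': 242.90104499638156, 'T': array([[-0.76712116,  0.52207121, -0.37278248,  0.98192299],
       [ 0.64131028,  0.6383312 , -0.42573983,  0.4621349 ],
       [ 0.01569218, -0.56566327, -0.824487  ,  0.95688709],
       [ 0.        ,  0.        ,  0.        ,  1.        ]]), 'm': {'vertical_fov':
[... 344 characters left out ...]
ide {'f': np.float64(501.63489989082103), 'cx': 319.70465512282203, 'cy': 238.7398028738395, 'T': array([[ 0.88169668,  0.36474438, -0.29928664,  0.8998828 ],
       [ 0.47174922, -0.67078568,  0.5722755 , -0.62808733],
       [ 0.00797708, -0.64576164, -0.76349739,  0.92167158],
       [ 0.        ,  0.        ,  0.        ,  1.        ]]), 'm': {'vertical_fov': 51.13622563581695, 'cx': 319.70465512282203, 'cy': 238.7398028738395, 'T': array([[ 0.88169668,  0.36474438, -0.29928664,  0.8998828 ],
       [ 0.47174922, -0.67078568,  0.5722755 , -0.62808733],
       [ 0.00797708, -0.64576164, -0.76349739,  0.92167158],
       [ 0.        ,  0.        ,  0.        ,  1.        ]])}}
0.9958984375
```

View pics/scene0.png

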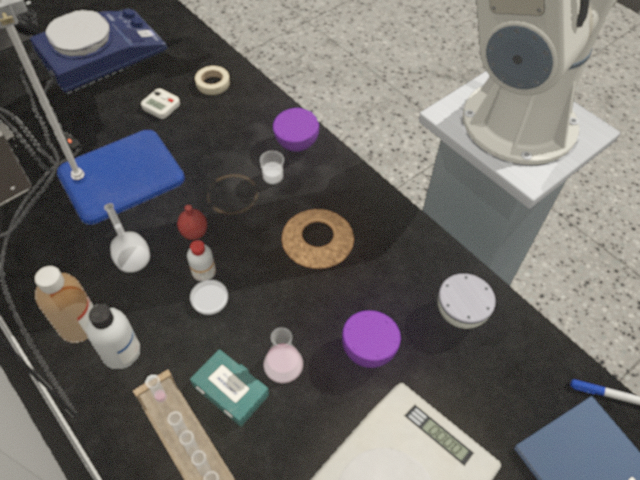

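View pics/side0.png

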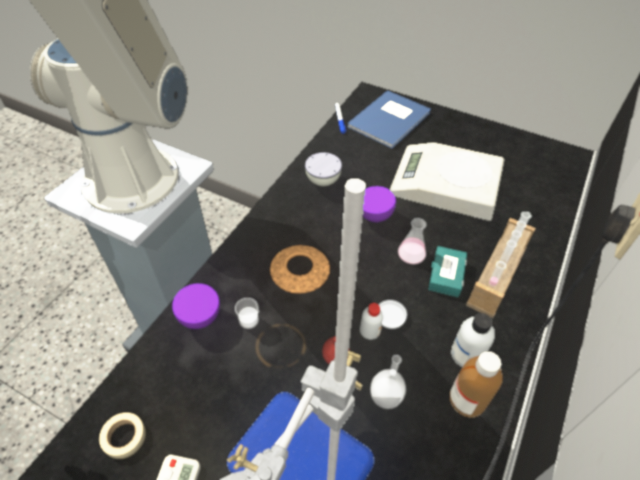

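Scene view: the vessel with the steel lid is at (467,298). It could be confused with the purple look-alikes at (371,338) and (296,129), or the white dish at (209,297). The cork ring is at (318,238); similar things are the wire ring at (234,194) and the tape at (212,80). The beaker is at (272,167), the flask at (282,357) and the small bottle at (201,260).

```bash
python3 - <<'E'
from h import *
for n,vb,rb in (("scene",(430,265,505,335),(275,200,362,275)),("side",(298,145,350,192),(262,238,338,298))):
    z=np.load(n+"0.npz"); c={k:z[k] for k in("T","f","cx","cy")}; P=cloud(z["d"],c)
    im=z["im"]; hsv=cv2.cvtColor(im,cv2.COLOR_BGR2HSV)
    def pts(b,m):
        q=np.zeros((480,640),bool); q[b[1]:b[3],b[0]:b[2]]=1; return P[q&m]
    # table height
    print(n,"table z",np.nanmedian(P[250:270,380:420,2]))
    v=pts(vb,(P[...,2]>0.05)&(P[...,2]<.075)); 
    (x,y),r=cv2.minEnclosingCircle(v[:,:2].astype(np.float32)); print("lid",np.median(v[:,2]),v[:,:2].mean(0),(x,y),r)
    m=(hsv[...,0]>5)&(hsv[...,0]<25)&(hsv[...,1]>80)&(hsv[...,2]>60)
    q=np.zeros((480,640),np.uint8); b=rb; q[b[1]:b[3],b[0]:b[2]]=m[b[1]:b[3],b[0]:b[2]]
    w=P[q>0]; (x,y),r=cv2.minEnclosingCircle(w[:,:2].astype(np.float32)); print("ring outer",(x,y),r,"zmax",np.percentile(w[:,2],[5,50,98]))
    hp=w[w[:,2]>.013]; (x,y),r=cv2.minEnclosingCircle(hp[:,:2].astype(np.float32)); print("bead",(x,y),r,hp[:,:2].mean(0))
    cn,_=cv2.findContours(q,cv2.RETR_EXTERNAL,cv2.CHAIN_APPROX_NONE); k=max(cn,key=cv2.contourArea)
    k=np.array([ray(*p[0],0.0015,c)[:2] for p in k],np.float32); print("ray foot",cv2.fitEllipse(k))
    for nm,b in dict(beaker=((255,145,290,190),(230,295,264,330)),flask=((260,325,305,385),(395,215,430,268)),bottle=((185,238,218,282),(358,300,384,342)),purple=((340,310,402,368),(360,185,398,222))).items():
        b=b[n=="side"]; o=pts(b,(P[...,2]>.012)&(P[...,2]<.13)); print(nm,o[:,:2].mean(0),o.min(0),o.max(0))
z=np.load("scene0.npz"); cv2.imwrite("pics/crop.png",cv2.resize(z["im"][190:370,270:510],None,fx=3,fy=3))
E
```

```text
scene table z 8.812643249106467e-05
lid 0.0584695404764759 [0.45389177 0.24179546] (0.45060625672340393, 0.24105462431907654) 0.04789017140865326
ring outer (0.5407691597938538, -0.04141613095998764) 0.07171235233545303 zmax [nan nan nan]
bead (0.5418282151222229, -0.03935424983501434) 0.051023874431848526 [ 0.54229461 -0.03863456]
ray foot ((0.5413411259651184, -0.04055577516555786), (0.13745582103729248, 0.13858389854431152), 126.68223571777344)
beaker [ 0.512776   -0.21273197] [ 0.45322911 -0.25296207  0.01205768] [ 0.54224007 -0.18781774  0.05714543]
flask [0.75461028 0.12818293] [0.71872394 0.09638932 0.01203401] [0.8046286  0.15184033 0.10972373]
bottle [ 0.75288573 -0.10115034] [ 0.72398536 -0.18329405  0.01225766] [ 0.7702936  -0.07595685  0.09170369]
purple [0.62678035 0.1934933 ] [0.57637643 0.14315111 0.02962609] [0.66905857 0.23573526 0.06674863]
side table z 0.0050680722306242765
lid 0.06233575871166813 [0.45431005 0.23555107] (0.4515872001647949, 0.24118752777576447) 0.048799067735672
ring outer (0.5400248169898987, -0.03820563107728958) 0.07248517870903015 zmax [nan nan nan]
bead (0.5382225513458252, -0.04173607379198074) 0.05786069482564926 [ 0.5419668  -0.04347416]
ray foot ((0.5398994088172913, -0.0372183658182621), (0.1396346539258957, 0.14035813510417938), 46.74152755737305)
beaker [ 0.51453079 -0.20992304] [ 0.49253861 -0.23236907  0.01215326] [ 0.54181116 -0.18677321  0.06004956]
flask [0.75169843 0.11021838] [0.7181325  0.08850076 0.01200069] [0.78007279 0.14149633 0.11330508]
bottle [ 0.75204857 -0.11608445] [ 0.72915898 -0.13255803  0.0120008 ] [ 0.77006327 -0.03776859  0.09492647]
purple [0.63212674 0.18942616] [0.58439348 0.14387394 0.01286374] [0.66914398 0.29340619 0.07110142]
```

View pics/crop.png

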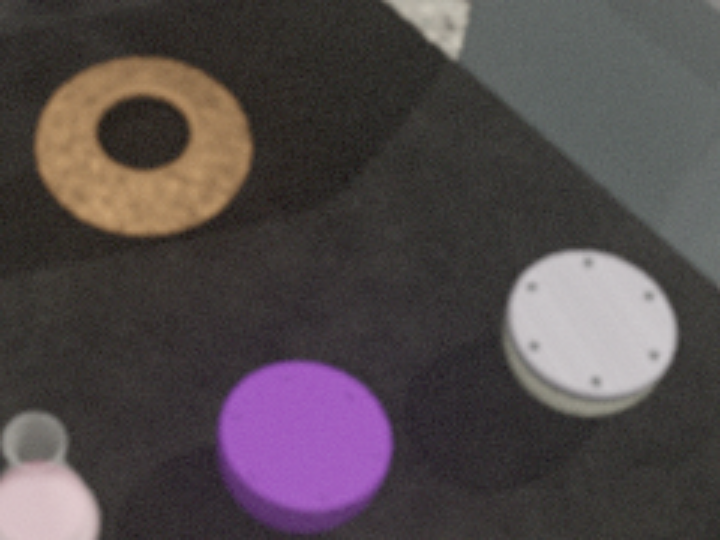

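The crop confirms the white vessel with the screwed steel lid. The measured lid height (0.058–0.062 m) and ring diameter (about 138 mm) match the description. Next I check clearance and plan the path.

```bash
python3 - <<'E'
from h import *
z=np.load("scene0.npz"); c={k:z[k] for k in("T","f","cx","cy")}; P=cloud(z["d"],c).reshape(-1,3)
z2=np.load("side0.npz"); c={k:z2[k] for k in("T","f","cx","cy")}; P=np.vstack([P,cloud(z2["d"],c).reshape(-1,3)])
P=P[np.isfinite(P).all(1)]
t=P[(P[:,2]>.13)&(P[:,0]>.25)&(P[:,0]<.95)&(abs(P[:,1])<.6)]
h,xe,ye=np.histogram2d(t[:,0],t[:,1],bins=[np.arange(.25,1,.1),np.arange(-.6,.61,.1)]); print(h.astype(int))
u=np.array([.0895,-.280]);u/=np.linalg.norm(u);V=np.array([.451,.241])
for s in (.1,.12):
    A=V-u*s; q=P[(np.linalg.norm(P[:,:2]-A,axis=1)<.062)&(P[:,2]>.015)]; print(A,len(q),q.mean(0) if len(q) else "")
def tl(w,yaw): a=np.radians(yaw); return w[0]*np.cos(a)+w[1]*np.sin(a), w[0]*np.sin(a)-w[1]*np.cos(a)
S=np.array([.1477,-.6068]);M=np.array([.44,-.15]);A=V-u*.12
print(tl(M-S,13.68),tl(A-M,13.68),u,np.degrees(np.arctan2(u[1],u[0])))
E
```

```text
[[   0    0    0    0    0    0    0    0    0    0    0    0]
 [   0    0    0    0    0    0    0    0    0    0    0    0]
 [   0    0    0    0    0    0    0    0    0    0    0    0]
 [   0    0    0    0    0    0    0    0    0    0    0    0]
 [   0    0    0    0    0    0    0    0    0    0    0    0]
 [1676 8206   10  210    0    0    0    0    0    0    0    0]
 [   0   93    0    0    8  508  137  321  118    0    0    0]]
[0.42055329 0.33625228] 90 [0.44060839 0.28164583 0.05734297]
[0.41446395 0.35530274] 0 
(np.float64(0.39204069737139663), np.float64(-0.37471271876538836)) (np.float64(0.09469195031658492), np.float64(-0.4970074296520976)) [ 0.30446712 -0.95252285] -72.273892325665
```

send_rows --series '[[0.05, [0.0327, -0.0312, 0], 0], [0.05, [0.0327, -0.0312, 0], 0], [0.05, [0.0327, -0.0312, 0], 0], [0.05, [0.0327, -0.0312, 0], 0], [0.05, [0.0327, -0.0312, 0], 0], [0.05, [0.0327, -0.0312, 0], 0], [0.05, [0.0327, -0.0312, 0], 0], [0.05, [0.0327, -0.0312, 0], 0], [0.05, [0.0327, -0.0312, 0], 0], [0.05, [0.0327, -0.0312, 0], 0]]'

```text
time: 1.1
ee_pos: [0.3923, -0.225, 0.2312]
tcp_rot: [0.0, 0.993, 0.119, 0.0]
ft_force: [1.7, 0.1, 0.6]
opening: 0.0499
finger_force: 0.0
```

send_rows --series '[[0.05, [0.0327, -0.0312, 0], 0], [0.05, [0.0327, -0.0312, 0], 0], [0.05, [0.008, -0.041, 0], 0], [0.05, [0.008, -0.041, 0], 0], [0.05, [0.008, -0.041, 0], 0], [0.05, [0.008, -0.041, 0], 0], [0.05, [0.008, -0.041, 0], 0], [0.05, [0.008, -0.041, 0], 0], [0.05, [0.008, -0.041, 0], 0], [0.05, [0.008, -0.041, 0], 0]]'

```text
time: 2.1
ee_pos: [0.4246, 0.1848, 0.2312]
tcp_rot: [0.0, 0.993, 0.119, -0.0]
ft_force: [0.9, -0.3, 0.5]
opening: 0.0495
finger_force: 0.0
```

send_rows --series '[[0.05, [0.008, -0.041, 0], 0], [0.05, [0.008, -0.041, 0], 0], [0.05, [0.008, -0.041, 0], 0], [0.05, [0.008, -0.041, 0], 0], [0.05, [0, 0, 0], -8.5], [0.05, [0, 0, 0], -8.5], [0.05, [0, 0, 0], -8.5], [0.05, [0, 0, 0], -8.5], [0.05, [0, 0, 0], -8.5], [0.05, [0, 0, 0], -8.5]]'

```text
time: 3.1
ee_pos: [0.4172, 0.3499, 0.231]
tcp_rot: [0.0, 0.843, 0.538, -0.0]
ft_force: [-0.6, -0.4, -0.4]
opening: 0.0503
finger_force: 0.0
```

send_rows --series '[[0.05, [0, 0, 0], -8.5], [0.05, [0, 0, 0], -8.5], [0.05, [0, 0, 0], -8.5], [0.05, [0, 0, 0], -8.5], [0.05, [0, 0, 0], -8.5], [0.05, [0, 0, 0], 0], [0.05, [0, 0, 0], 0], [0.05, [0, 0, 0], 0], [0.05, [0, 0, 0], 0], [0.05, [0, 0, 0], 0]]'

```text
time: 4.1
ee_pos: [0.4174, 0.3501, 0.2313]
tcp_rot: [0.0, 0.594, 0.804, -0.0]
ft_force: [-0.2, 1.0, 0.4]
opening: 0.0502
finger_force: 0.0
```

```bash
python3 - <<'E'
from h import *
im,d,c=snap("wrist"); cv2.imwrite("pics/w0.png",im)
P=cloud(d,c); print(c["T"][:3,3],c["T"][:3,2]); 
q=P[(P[...,2]>.05)&(P[...,2]<.07)]; print(len(q)); 
if len(q): print(cv2.minEnclosingCircle(q[:,:2].astype(np.float32)),np.median(q[:,2]))
E
```

```text
[0.39681962 0.42031048 0.37351871] [ 0.08532884 -0.2748411  -0.95769586]
12881
((0.5687073469161987, 0.27831965684890747), 0.16443955898284912) 0.056389832913318894
```

View pics/w0.png

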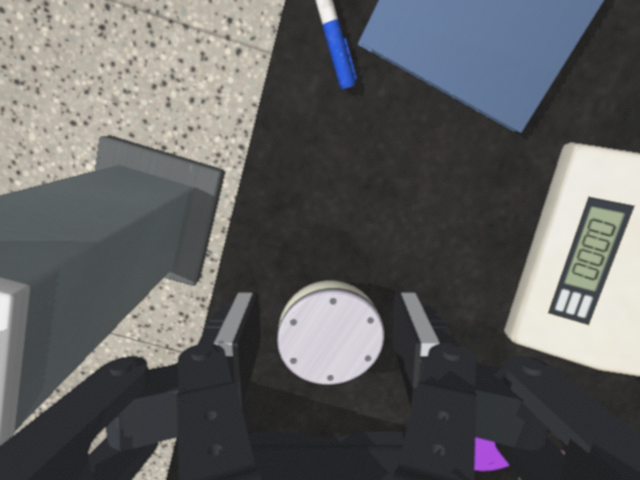

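Wrist view: the lid is at (331,336), centred between the fingers at (237,330) and (418,330). The balance is to the right and well clear. I refine the lid centre with a ray.

```bash
python3 - <<'E'
from h import *
im,d,c=snap("wrist"); P=cloud(d,c)
print(ray(331,336.5,.059,c), ray(276,336,.059,c),ray(385,336,.059,c),ray(331,288,.059,c),ray(331,385,.059,c))
V=ray(331,336.5,.059,c)[:2]; Rg=np.array([.5405,-.039]); u=Rg-V; L=np.linalg.norm(u);u/=L
s=env.state(); q=s["tcp_rot"]; yaw=2*np.degrees(np.arctan2(q[2],q[1])); print(L,np.degrees(np.arctan2(u[1],u[0]))+180,yaw)
a=np.radians(yaw)
for w in (V-s["ee_pos"][:2],Rg-s["ee_pos"][:2]): print("tool",w[0]*np.cos(a)+w[1]*np.sin(a), w[0]*np.sin(a)-w[1]*np.cos(a))
E
```

```text
[0.45575658 0.24378983 0.059     ] [0.41051625 0.23034672 0.059     ] [0.49989553 0.25790616 0.059     ] [0.44226943 0.28696922 0.059     ] [0.47031185 0.1971908  0.059     ]
0.29521438751253815 106.68185853092467 107.1448046512161
tool -0.11284817173351605 0.005287975535528663
tool -0.40805292271347887 0.002902688705569867
```

send_rows --series '[[0.05, [0, 0.003, 0.02], 0], [0.05, [0, 0, 0.025], 0], [0.05, [0, 0, 0.025], 0], [0.05, [0, 0, 0.025], 0], [0.05, [0, 0, 0.025], 0], [0.05, [0, 0, 0.025], 0], [0.05, [0, 0, 0.025], 0], [0.05, [0, 0, 0.02], 0], [0.05, [0, 0, 0.01], 0], [0.05, [0, 0, 0], 0]]'

```text
time: 5.2
ee_pos: [0.4197, 0.3504, 0.0302]
tcp_rot: [-0.0, 0.594, 0.805, -0.001]
ft_force: [0.3, 0.3, -0.4]
opening: 0.0504
finger_force: 0.0
```

send_rows --series '[[0.05, [-0.01, 0, 0], 0], [0.05, [-0.01, 0, 0], 0], [0.05, [-0.01, 0, 0], 0], [0.05, [-0.008, 0, 0], 0], [0.05, [-0.006, 0, 0], 0], [0.05, [-0.005, 0, 0], 0], [0.05, [-0.004, 0, 0], 0], [0.05, [-0.004, 0, 0], 0], [0.05, [-0.004, 0, 0], 0], [0.05, [-0.004, 0, 0], 0]]'

```text
time: 6.2
ee_pos: [0.4395, 0.2887, 0.0313]
tcp_rot: [-0.0, 0.593, 0.805, -0.0]
ft_force: [0.1, 0.2, 0.7]
opening: 0.0497
finger_force: 0.0
```

send_rows --series '[[0.05, [-0.005, 0, 0], 0], [0.05, [-0.005, 0, 0], 0], [0.05, [-0.006, 0, 0], 0], [0.05, [-0.006, 0, 0], 0], [0.05, [-0.006, 0, 0], 0], [0.05, [-0.006, 0, 0], 0], [0.05, [-0.006, 0, 0], 0], [0.05, [-0.006, 0, 0], 0], [0.05, [-0.006, 0, 0], 0], [0.05, [-0.006, 0, 0], 0]]'

```text
time: 7.2
ee_pos: [0.4568, 0.233, 0.0313]
tcp_rot: [-0.0, 0.594, 0.805, 0.0]
ft_force: [-0.2, 1.2, 1.1]
opening: 0.05
finger_force: 0.8
```

send_rows --series '[[0.05, [-0.007, 0, 0], 0], [0.05, [-0.007, 0, 0], 0], [0.05, [-0.007, 0, 0], 0], [0.05, [-0.007, 0, 0], 0], [0.05, [-0.007, 0, 0], 0], [0.05, [-0.007, 0, 0], 0], [0.05, [-0.007, 0, 0], 0], [0.05, [-0.007, 0, 0], 0], [0.05, [-0.007, 0, 0], 0], [0.05, [-0.007, 0, 0], 0]]'

```text
time: 8.2
ee_pos: [0.4775, 0.166, 0.0313]
tcp_rot: [-0.0, 0.594, 0.805, 0.0]
ft_force: [-0.5, 2.1, 0.3]
opening: 0.0498
finger_force: 0.8
```

send_rows --series '[[0.05, [-0.007, 0, 0], 0], [0.05, [-0.007, 0, 0], 0], [0.05, [-0.007, 0, 0], 0], [0.05, [-0.007, 0, 0], 0], [0.05, [-0.007, 0, 0], 0], [0.05, [-0.007, 0, 0], 0], [0.05, [-0.007, 0, 0], 0], [0.05, [-0.006, 0, 0], 0], [0.05, [-0.005, 0, 0], 0], [0.05, [-0.004, 0, 0], 0]]'

```text
time: 9.2
ee_pos: [0.4963, 0.105, 0.0313]
tcp_rot: [-0.0, 0.594, 0.805, -0.0]
ft_force: [-0.4, 0.0, 0.2]
opening: 0.0499
finger_force: 0.8
```

```bash
python3 - <<'E'
from h import *
ims=[snap("scene")[0][170:350,230:500],snap("side")[0][150:330,210:480]]
cv2.imwrite("pics/s1.png",cv2.resize(np.vstack(ims),None,fx=1.65,fy=1.65))
E
```

```text
(no output)
```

View pics/s1.png

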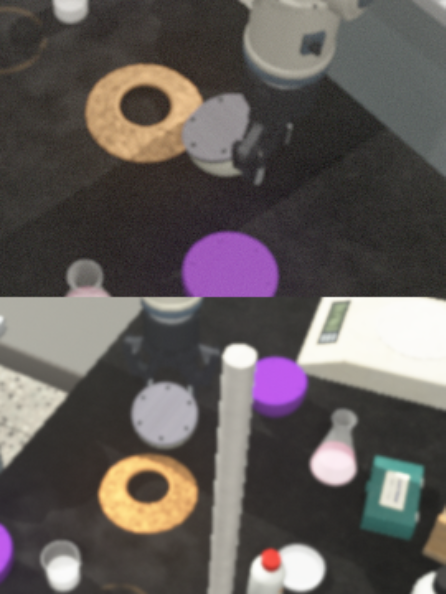

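Scene crop (top): the vessel is at about (218,130) in the crop, held by both fingers, leaning slightly forward and next to the ring at (144,110). It is on line. In the side crop it is at (165,412), directly behind the ring at (148,492).

send_rows --series '[[0.05, [-0.005, 0, 0], 0], [0.05, [-0.005, 0, 0], 0], [0.05, [-0.005, 0, 0], 0], [0.05, [-0.005, 0, 0], 0], [0.05, [-0.005, 0, 0], 0], [0.05, [-0.005, 0, 0], 0], [0.05, [-0.005, 0, 0], 0], [0.05, [-0.005, 0, 0], 0], [0.05, [-0.004, 0, 0], 0], [0.05, [-0.003, 0, 0], 0]]'

```text
time: 10.3
ee_pos: [0.5101, 0.0604, 0.0313]
tcp_rot: [-0.0, 0.594, 0.805, 0.0]
ft_force: [-1.0, 5.7, 1.8]
opening: 0.0502
finger_force: 3.3
```

send_rows --series '[[0.05, [-0.003, 0, 0], 0], [0.05, [-0.003, 0, 0], 0], [0.05, [-0.003, 0, 0], 0], [0.05, [-0.003, 0, 0], 0], [0.05, [-0.003, 0, 0], 0], [0.05, [-0.003, 0, 0], 0], [0.05, [-0.003, 0, 0], 0], [0.05, [-0.003, 0, 0], 0], [0.05, [-0.002, 0, 0], 0], [0.05, [-0.002, 0, 0], 0]]'

```text
time: 11.3
ee_pos: [0.5184, 0.0335, 0.0312]
tcp_rot: [-0.0, 0.594, 0.805, -0.0]
ft_force: [-0.3, 0.8, 0.0]
opening: 0.05
finger_force: 0.6
```

```bash
cat > look.py <<'E'
from h import *
import sys
# fit plane + centre of lid from depth, bowl centre = centre - 13mm*normal
for n,near in (("scene",None),("side",None)):
    im,d,c=snap(n); P=cloud(d,c); hsv=cv2.cvtColor(im,cv2.COLOR_BGR2HSV)
    m=(hsv[...,1]<60)&(hsv[...,2]>95)&(P[...,2]>.03)&(P[...,2]<.12)&(np.linalg.norm(P[...,:2]-[.535,-.02],axis=-1)<.1)
    k,lab,st,ce=cv2.connectedComponentsWithStats(cv2.morphologyEx(m.astype(np.uint8),cv2.MORPH_OPEN,np.ones((3,3))))
    i=1+np.argmax(st[1:,4]); q=P[lab==i]
    o=q.mean(0)
    for _ in range(4):
        nn=np.linalg.svd(q-o,full_matrices=False)[2][2]; nn*=np.sign(nn[2]); r=(q-o)@nn; q=q[abs(r)<.005]; o=q.mean(0)
    e=np.cross(nn,[0,1,0]);e/=np.linalg.norm(e);f=np.cross(nn,e)
    (a,b),R_=cv2.minEnclosingCircle(np.stack([(q-o)@e,(q-o)@f],1).astype(np.float32)); L=o+a*e+b*f
    print(n,"pix",ce[i].round(),"n",len(q),"R",round(R_,4),"lid",L.round(4),"normal",nn.round(3),"tilt",round(np.degrees(np.arccos(nn[2])),1),"bowl",(L-.013*nn).round(4))
    cv2.imwrite(f"pics/{sys.argv[1]}_{n}.png",im)
E
python3 look.py a
```

```text
scene pix [324. 227.] n 797 R 0.0471 lid [ 0.5392 -0.0196  0.0708] normal [ 0.251 -0.477  0.842] tilt 32.6 bowl [ 0.536  -0.0134  0.0599]
side pix [302. 241.] n 1307 R 0.0464 lid [ 0.5363 -0.0166  0.0759] normal [ 0.224 -0.483  0.847] tilt 32.1 bowl [ 0.5334 -0.0103  0.0649]
```

send_rows --series '[[0.05, [-0.002, 0, 0], 0], [0.05, [-0.002, 0, 0], 0], [0.05, [-0.002, 0, 0], 0], [0.05, [-0.002, 0, 0], 0], [0.05, [-0.002, 0, 0], 0], [0.05, [-0.002, 0, 0], 0], [0.05, [-0.002, 0, 0], 0], [0.05, [-0.001, 0, 0], 0], [0.05, [0, 0, 0], 0], [0.05, [0, 0, 0], 0]]'

```text
time: 12.4
ee_pos: [0.5228, 0.0194, 0.0313]
tcp_rot: [-0.0, 0.594, 0.805, 0.0]
ft_force: [-0.1, 0.5, 0.5]
opening: 0.0501
finger_force: 0.0
```

```bash
python3 look.py b
```

```text
scene pix [314. 223.] n 705 R 0.0465 lid [ 0.5434 -0.0456  0.0598] normal [ 0.238 -0.474  0.848] tilt 32.0 bowl [ 0.5403 -0.0395  0.0488]
side pix [299. 254.] n 1146 R 0.0462 lid [ 0.5424 -0.0451  0.0625] normal [ 0.169 -0.496  0.852] tilt 31.6 bowl [ 0.5402 -0.0387  0.0514]
```

The vessel is seated: its bowl centre is within 1 mm of the ring axis at about 0.050 m, and it leans 32° away from the pusher. I back off, rise and shut the fingers, then go above the lid's high edge.

send_rows --series '[[0.05, [0.01, 0, 0], 0], [0.05, [0.01, 0, 0], 0], [0.05, [0, 0, -0.02], 0], [0, [0, 0, -0.03], 0], [0, [0, 0, -0.03], 0], [0, [0, 0, -0.02], 0], [0, [0, 0, 0], 0], [0, [0, 0, 0], 0], [0, [0, 0, 0], 0], [0, [0, 0, 0], 0]]'

```text
time: 13.5
ee_pos: [0.5161, 0.0387, 0.1301]
tcp_rot: [-0.001, 0.593, 0.805, -0.001]
ft_force: [-0.3, -0.1, 0.4]
opening: 0.0
finger_force: 0.0
```

send_rows --series '[[0, [-0.02, 0, 0], 0], [0, [-0.02, 0, 0], 0], [0, [-0.02, 0, 0], 0], [0, [-0.005, 0, 0], 0], [0, [0, 0, 0.015], 0], [0, [0, 0, 0.015], 0], [0, [0, 0, 0.01], 0], [0, [0, 0, 0.005], 0], [0, [0, 0, 0.005], 0], [0, [0, 0, 0], 0]]'

```text
time: 14.5
ee_pos: [0.5359, -0.0234, 0.0809]
tcp_rot: [-0.0, 0.593, 0.805, -0.0]
ft_force: [-1.0, -0.1, -0.4]
opening: -0.0003
finger_force: 0.0
```

```bash
python3 look.py c
```

```text
scene pix [319. 227.] n 499 R 0.0466 lid [ 0.5451 -0.0417  0.0606] normal [ 0.324 -0.277  0.905] tilt 25.2 bowl [ 0.5409 -0.0381  0.0488]
side pix [299. 254.] n 1106 R 0.046 lid [ 0.5426 -0.0453  0.0632] normal [ 0.163 -0.502  0.849] tilt 31.9 bowl [ 0.5405 -0.0388  0.0521]
```

send_rows --series '[[0, [0.0011, 0, 0.001], 0], [0, [0.0011, 0, 0.001], 0], [0, [0.001, 0, 0.001], 0], [0, [0.001, 0, 0.0011], 0], [0, [0.001, 0, 0.0011], 0], [0, [0.001, 0, 0.0011], 0], [0, [0, 0, 0], 0], [0, [0, 0, 0], 0], [0, [0, 0, 0], 0], [0, [0, 0, 0], 0]]'

```text
time: 15.6
ee_pos: [0.5342, -0.0177, 0.0749]
tcp_rot: [-0.0, 0.594, 0.805, -0.0]
ft_force: [-0.0, 0.5, 1.3]
opening: -0.0
finger_force: 0.0
```

```bash
python3 look.py d
```

```text
scene pix [318. 228.] n 531 R 0.0464 lid [ 0.5438 -0.0424  0.0623] normal [ 0.279 -0.174  0.944] tilt 19.2 bowl [ 0.5402 -0.0401  0.0501]
side pix [299. 254.] n 1011 R 0.0459 lid [ 0.5421 -0.0441  0.0639] normal [ 0.128 -0.362  0.924] tilt 22.5 bowl [ 0.5405 -0.0394  0.0519]
```

The vessel follows: tilt is down to about 22° with the bowl centred. I continue along the arc.

send_rows --series '[[0, [0.0009, 0, 0.0012], 0], [0, [0.0009, 0, 0.0012], 0], [0, [0.0008, 0, 0.0012], 0], [0, [0.0008, 0, 0.0013], 0], [0, [0.0007, 0, 0.0013], 0], [0, [0.0007, 0, 0.0013], 0], [0, [0.0006, 0, 0.0013], 0], [0, [0.0006, 0, 0.0014], 0], [0, [0.0005, 0, 0.001], 0], [0, [0, 0, 0], 0]]'

```text
time: 16.7
ee_pos: [0.5322, -0.0114, 0.0636]
tcp_rot: [-0.0, 0.594, 0.805, -0.0]
ft_force: [0.5, 0.8, -0.1]
opening: -0.0001
finger_force: 0.1
```

```bash
python3 look.py e
```

```text
scene pix [315. 226.] n 715 R 0.0467 lid [ 0.5426 -0.0402  0.0621] normal [ 0.098 -0.028  0.995] tilt 5.9 bowl [ 0.5413 -0.0398  0.0492]
side pix [299. 254.] n 821 R 0.0462 lid [ 0.5413 -0.0421  0.0648] normal [ 0.046 -0.104  0.994] tilt 6.5 bowl [ 0.5407 -0.0407  0.0519]
```

send_rows --series '[[0, [0.0005, 0, 0.001], 0], [0, [0, 0, 0.0005], 0], [0, [0, 0, 0.0003], 0], [0, [0, 0, 0], 0], [0, [0, 0, 0], 0], [0, [0, 0, -0.005], 0], [0, [0, 0, -0.02], 0], [0, [0, 0, -0.04], 0], [0, [0.04, 0, 0], 0], [0.085, [0.04, 0, 0], 0]]'

```text
time: 17.8
ee_pos: [0.5095, 0.0657, 0.1286]
tcp_rot: [0.001, 0.595, 0.804, 0.001]
ft_force: [0.9, -0.3, -0.4]
opening: 0.013
finger_force: 0.0
```

```bash
cat > cal.py <<'E'
# lid normals in the first pictures (vessel upright on bench) = camera bias
from h import *
for n,v in (("scene",None),("side",None)):
    z=np.load(n+"0.npz"); c={k:z[k] for k in("T","f","cx","cy")}; P=cloud(z["d"],c); im=z["im"]; hsv=cv2.cvtColor(im,cv2.COLOR_BGR2HSV)
    m=(hsv[...,1]<60)&(hsv[...,2]>95)&(P[...,2]>.03)&(np.linalg.norm(P[...,:2]-[.452,.242],axis=-1)<.06)
    q=P[m]; o=q.mean(0)
    for _ in range(4):
        nn=np.linalg.svd(q-o,full_matrices=False)[2][2]; nn*=np.sign(nn[2]); r=(q-o)@nn; q=q[abs(r)<.005]; o=q.mean(0)
    print("bias",n,nn.round(3),o.round(4),len(q))
E
python3 cal.py; python3 look.py f
```

```text
bias scene [0.018 0.008 1.   ] [0.4511 0.2407 0.0583] 1935
bias side [ 0.044 -0.085  0.995] [0.4513 0.2431 0.0617] 521
scene pix [318. 222.] n 1449 R 0.047 lid [ 0.5409 -0.0403  0.0612] normal [0.027 0.011 1.   ] tilt 1.7 bowl [ 0.5406 -0.0404  0.0482]
side pix [299. 255.] n 987 R 0.0471 lid [ 0.5409 -0.0401  0.0643] normal [ 0.028 -0.04   0.999] tilt 2.8 bowl [ 0.5406 -0.0396  0.0513]
```

```bash
python3 - <<'E'
from h import *
for n in ("scene","side"):
    N=[]
    for k in range(4):
        im,d,c=snap(n); P=cloud(d,c); hsv=cv2.cvtColor(im,cv2.COLOR_BGR2HSV)
        rr=np.linalg.norm(P[...,:2]-[.5405,-.0395],axis=-1)
        T=P[(rr>.078)&(rr<.14)&(abs(P[...,2])<.01)]; A=np.c_[T[:,:2]-[.5405,-.0395],np.ones(len(T))]; t=np.linalg.lstsq(A,T[:,2],rcond=None)[0]
        Lp=P[(rr<.040)&(P[...,2]>.05)&(P[...,2]<.075)]; l=np.linalg.lstsq(np.c_[Lp[:,:2]-[.5405,-.0395],np.ones(len(Lp))],Lp[:,2],rcond=None)[0]
        N.append(np.r_[t,l])
    N=np.mean(N,0); print(n,"table",N[:3].round(4),"lid",N[3:].round(4),"diff",(N[3:]-N[:3]).round(4))
E
```

```text
scene table [ 0.001  -0.0012  0.0003] lid [-0.0101  0.0128  0.0617] diff [-0.0112  0.014   0.0614]
side table [0.0004 0.0022 0.0034] lid [-0.0109  0.0135  0.0649] diff [-0.0113  0.0113  0.0614]
```

View pics/f_side.png

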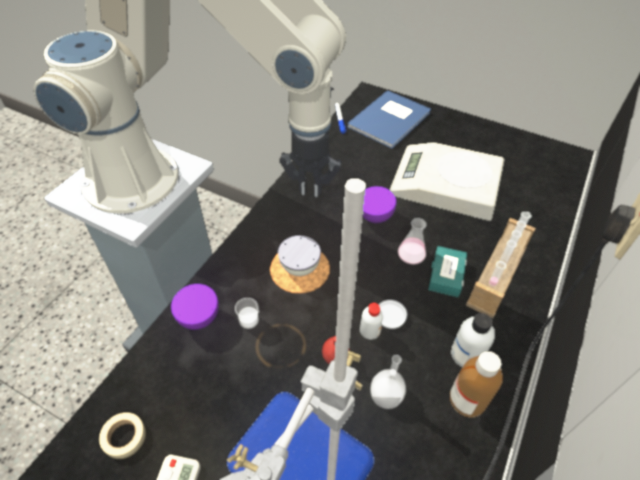

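Side view: the vessel is at (300,255), sitting level in the ring, with the gripper clear at (310,165) and the bystanders in place. Both cameras give the lid at 61.4 mm with about 1° of tilt relative to the bench, so I hand the job in.

```bash
python3 -c "
from workcell import env
print(env.close_job())"
```

```text
the job is handed in; nothing more can be done
None
```

I handed the job in with the vessel seated in the cork ring: about 1 mm off its axis, tilted about 1°, lid at 61.4 mm, arm clear, and the beaker, flask and bottle not touched; the hand-in call gave no verdict.

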